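Hang the hook-on basket on the trough rim, up against the clip

ROBOT

A 6-joint arm with a two-finger parallel gripper is mounted at the origin on a cart in front of the work surface, level with it; the furniture and walls round the work are solid. World frame = base frame: x ahead of the robot, y to its left, z up, the work surface at z = 0. Lengths are in m, angles in rad, forces in N, time in s.
With the tool pointing down it reaches from about 0.3 to 0.85 m from the base axis. Payload 5.4 kg.
Tool frame: the origin (TCP) lies at the very end of the fingers, on their centre line; the grasp point (between the pads) lies 19 mm behind it; z points along the fingers, x is the direction in which the jaws open and shut, and the axes are right-handed (so a half turn about z gives the same grasp; the last joint's range is limited). The gripper opens to 85 mm and grips with 20 to 120 N. Pads are 22 mm wide; open, the fingers measure 114 mm over their backs; the gripper's body (76 mm by 85 mm) begins 54 mm behind the grasp point. The pads swing forward as they close: fully open they stand 13 mm farther back than shut.
Start: joints at [-1.407, 0.158, 1.597, -0, 1.386, -0.21], TCP at [0.21, -0.535, 0.231] pointing down, gripper open.
Joint ranges: [-2.91, 2.91], [-0.94, 2.29], [0.18, 2.7], [-1.29, 4.43], [0.17, 2.64], [-3, 3]. Speed limits (rad/s): [2.57, 2.57, 3.14, 3.14, 3.14, 3.14].

INTERFACE

Orientations are given as [roll, pitch, yaw] about the fixed x, y, z axes, in that order (R = Rz(yaw) Ry(pitch) Rx(roll)).
In Python, from rig import get_state, read_camera, camera_info, job_done gives the robot as it stands.
- The arm moves only by the shell command python3 -m jog 'ROWS' [FORCE]. ROWS is JSON, a list of rows, each a list of 5 numbers: the closure in counts, from 0 (fully open) to 255 (shut), then the shift along the tool's x, y, z in mm, then the turn about the tool's z in rad. In form: [[gripper, tx, ty, tz, twist], ...]. A call has exactly 5 rows; each row is the pose to reach, as a shift and turn from the pose commanded when the call began, along the tool's axes at that moment; what a row does not reach only later rows make up. A row lasts 1/12 s, in which the tool goes at most 41.7 mm and 7.16 degrees, less where a joint would pass 70% of its speed; a pose out of reach is approached as far as the arm can. A call with a gripper value outside its range is refused whole. The fingers move at their own pace and stop on an object; FORCE is the grip in N (left out, the last holds). Time passes only in rows, so rows that repeat a pose let the fingers close, or fill a call up. It gives the time, the measured TCP pose, the force and the opening at its end, in the units of the state.
- get_state(): the state, without advancing time (a new reading comes with each control period).
- read_camera(name): name is "scene" or "top" or "wrist"; returns (picture, depth): 400x640x3 uint8, red, green, blue; 400x640 float32, m along the optical axis (not along the pixel's ray), 0 where there is no reading.
- camera_info(name): a dict with "fx", "fy", "cx", "cy" (pixels), "R" (3x3) and "t" (3): a world point X has camera coordinates R X + t; the wrist camera has in their place "mount" (4x4, takes a point from camera to tool coordinates, whose origin is the TCP and whose axes are the tool frame's). Camera axes: x right, y down, z forward; pixel columns grow to the right and rows downward; lengths in m; the calibration is good to about 2 mm. A picture is of the moment at which its call begins: read the wrist's pose just before it. camera_info takes no time and is no camera call.
- job_done(): hands the job in, once; it reports no verdict.
The state is a dict: "t": time; "q": joint angles; "qd": joint speeds; "joint_efforts": joint torques, N m; "eef_pos": TCP position; "tool_rot": TCP orientation; "force": force on the tool from outside, world axes, zero at the start; "moment": the same for the moment, N m; "finger_gap": finger opening in m.
Only numpy, scipy, OpenCV 4.12 (cv2) and the standard library are available. Lean on these libraries where they do the work, as an engineer would, in place of code of your own. Each camera call takes 0.05 s, during which the arm holds its last target.

TASK

Pick up the steel hook-on basket by its black tab and hook its bent lip over the trough's near rim (the one towards you), basket inside, at least three centimetres clear to the right of the grey saddle clip and its sprung pad, and press it down lightly so that it sits fully home. Then slide it left along the rim until you feel it come up firmly against the pad, and let go, leaving it hanging there level. The trough is brittle porcelain, so be gentle: a push of 3 to 8 N is right, and never put more than 20 N on the trough or 12 N on the pad, and leave the beaker, dropper bottle and tip box where they stand.

Things in the scene. Friction and masses are not known exactly. Their poses are not given: they have to be found in the camera images.
- trough: Fixed white porcelain trough: open box 150 (x) x 280 (y) x 115 mm high, walls 5 mm, inner floor 5 mm up. Its rubber feet yield 1 mm per 6 N of downward push. Origin: centre of its underside; x points from the near long wall (robot side) to the far one, y along the long walls to the robot's left, z up. Place varies, yaw within 0.3 rad.
- rim (a point): Middle of the top of the trough's near long wall (centre of the 5 mm thickness), on the rim, 115 mm above the bench; axes as the trough's. The rim is straight and level from y = -140 to +140 mm.
- clip: Grey saddle clip locked on the near rim, 19 (x) x 16 (y) mm, 12 mm above to 24 mm below it. Origin: its middle at rim height on the wall's centre line, 0 to 70 mm left (+y) of point rim; axes as trough's. Screw-set jaw and black sprung pad stand out of its right side: pad face 24 to 44 mm to -y of the origin; how far is NOT measured: feel for it. The pad yields 1 mm per 5 N, at most 2.5 mm.
- basket_mid (a point): Centre, half-way up, of the steel hook-on basket (130 mm high, yaw within 0.6 rad, about 0.14 kg), 65 mm above its underside; z up. Its box, 40 mm high, spans x -20 to +30, y -25 to +25 mm from here. A flat back plate rises along its -x face (outer face x = -20 mm) to the bridge, which joins it to the bent lip further to -x.
- tab (a point): Centre of the black grip tab on top of the basket: 10 mm thick (along the basket's x), 32 mm wide (y), 42 mm high (z), its top 130 mm above the basket's underside; it stands on the bridge, straight above the slot, 24 mm to -x of basket_mid. Grip it across its 10 mm thickness. Axes as the basket's.
- seat (a point): Top middle of the lip's slot (bridge underside), 85 mm above the basket's underside, 24 mm under the tab's centre; axes as the basket's. Slot 8 mm wide (x -4 to +4 mm: lip on -x, outside the trough; back plate on +x, inside), bridge and lip 50 mm long in y; the lip reaches 29 mm down, its last 9 mm bent outward as a lead-in. Hung home: this point lies on the rim, x, y along the trough's x, y.
- beaker: Bystander: clear beaker, 66 mm across, 82 mm high, loose. Origin: centre of its underside.
- dropper: Bystander: dropper bottle with pointed cap, 51 mm across, 143 mm high, loose. Origin: centre of its underside.
- tips: Bystander: box of pipette tips, 94 x 118 x 78 mm, loose. Origin: centre of its underside.
Mind the look-alikes: they are no part of the job. What is shaped like the part that bears basket_mid but orange is not meant.

How it is judged:
On the way, in this order (a step that is already met when the one before it is completed fails the run):
1. the basket is picked up, clear of the bench (height (world z) of seat above 0.11 m and contact force between basket and the fingers above 1 N), for 0.1 s.
2. the lip is hooked over the near rim, the bridge pressed onto it with at least 2.5 N, more than 76 mm (centre to centre) to the right of the clip (z of seat in the frame of rim between -0.002 and 0.0025 m and x of seat in the frame of rim between -0.003 and 0.003 m and angle between seat's own z axis and vertical below 0.1 rad and angle between the x axis of seat and the x axis of rim, either way round below 0.1 rad and x of basket_mid in the frame of rim above 0 m and y of seat in the frame of clip below -0.076 m and contact force between basket and trough above 2.5 N), for 0.1 s.
3. hanging on the rim, the basket is pressed sideways against the clip's pad with at least 2 N (z of seat in the frame of rim between -0.002 and 0.0025 m and x of seat in the frame of rim between -0.003 and 0.003 m and angle between seat's own z axis and vertical below 0.1 rad and angle between the x axis of seat and the x axis of rim, either way round below 0.1 rad and x of basket_mid in the frame of rim above 0 m and contact force between basket and clip above 2 N), for 0.2 s.
At the end, for the whole second after the job is handed in: The basket hangs at rest on the near rim, lip outside and basket inside: bridge on the rim within 2.5 mm, slot centred on the wall within 3 mm, upright within 0.1 rad, in line with the wall within 0.1 rad, and its middle 45 to 72 mm to the right of the clip's middle, as the jaw and pad set it (z of seat in the frame of rim between -0.002 and 0.0025 m and x of seat in the frame of rim between -0.003 and 0.003 m and angle between seat's own z axis and vertical below 0.1 rad and angle between the x axis of seat and the x axis of rim, either way round below 0.1 rad and x of basket_mid in the frame of rim above 0 m and y of seat in the frame of clip between -0.072 and -0.045 m and linear speed of basket below 0.01 m/s and angular speed of basket below 0.1 rad/s); the robot touches nothing.
It fails at once if the basket is pushed against the trough with more than 20 N (contact force between basket and trough above 20 N).
It fails at once if the basket is pushed against the clip (its pad) with more than 12 N (contact force between basket and clip above 12 N).
It fails at once if the gripper or the arm pushes on the trough with more than 20 N (contact force between any of the fingers, the arm and trough above 20 N).
It fails at once if a bystander is moved more than 20 mm (distance of any of beaker, dropper, tips from where it was at the start of the episode above 0.02 m).
It also fails if it takes over 64 s, if anything falls off the work surface, if the arm or the gripper's body presses on something with over 40 N, if the wrist force passes 120 N, or if a joint passes its speed limit or range.

## Working session

There is one attempt and no reset: what is moved stays moved. The work goes in short steps, Python scripts to look and compute and a shell command to move; the robot and the scene stay as the last step left them, time stands still between calls to the robot, and variables do not carry over. Pictures are saved under pics/ and viewed, and the job is handed in when it is done.

```bash
mkdir -p pics; ls; python3 - <<'E'
from rig import *
import cv2
s=get_state();print({k:s[k] for k in('t','q','eef_pos','tool_rot','force','finger_gap')})
for n in("scene","top","wrist"):
    im,d=read_camera(n);cv2.imwrite(f"pics/{n}0.png",im[:,:,::-1]);
    import numpy as np;np.savez(f"{n}0.npz",im=im,d=d)
    print(n,camera_info(n))
E
```

```text
pics
{'t': 0.0, 'q': array([-1.40708957e+00,  1.59059619e-01,  1.59823924e+00, -2.11215644e-05,
        1.38620824e+00, -2.10076494e-01]), 'eef_pos': array([ 0.2098413 , -0.53469083,  0.23030746]), 'tool_rot': array([-3.14121372e+00,  1.87668590e-03, -1.19700882e+00]), 'force': array([ 0.08343424, -0.41268456,  0.13236038]), 'finger_gap': 0.0853775356009816}
scene {'fx': 425.2328838269878, 'fy': 425.2328838269878, 'cx': 320.5741256902471, 'cy': 192.35319931500044, 'R': array([[-0.46415477, -0.88564022, -0.01420379],
       [-0.38051917,  0.21385549, -0.89970606],
       [ 0.79985343, -0.41219804, -0.43626512]]), 't': array([0.2991363 , 0.25865538, 0.87470326])}
top {'fx': 460.99039456678446, 'fy': 460.99039456678446, 'cx': 320.75916023151444, 'cy': 202.7991527622968, 'R': array([[-6.27663899e-03, -9.99979469e-01, -1.29071113e-03],
       [-9.85522538e-01,  6.40457742e-03, -1.69423460e-01],
       [ 1.69428248e-01,  2.08615008e-04, -9.85542503e-01]]), 't': array([0.06213779, 0.54694375, 1.42563232])}
wrist {'fx': 288.91839928371553, 'fy': 288.91839928371553, 'cx': 318.19285968060717, 'cy': 201.9933171804529, 'mount': array([[ 9.99999375e-01, -4.57642912e-04, -1.02041148e-03,
        -2.30118639e-04],
       [ 7.05775877e-04,  9.66037522e-01,  2.58400867e-01,
        -6.52704213e-02],
       [ 8.67500454e-04, -2.58401425e-01,  9.66037241e-01,
        -1.43594962e-01],
       [ 0.00000000e+00,  0.00000000e+00,  0.00000000e+00,
         1.00000000e+00]])}
```

View pics/top0.png

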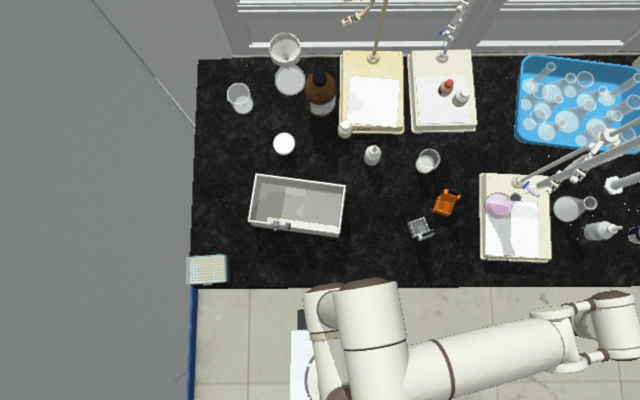

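View pics/scene0.png

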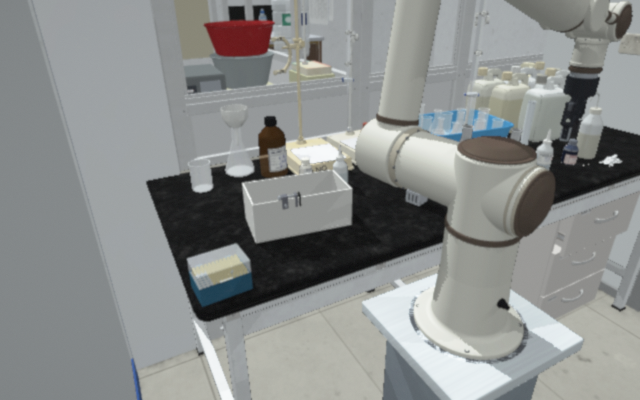

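View pics/wrist0.png

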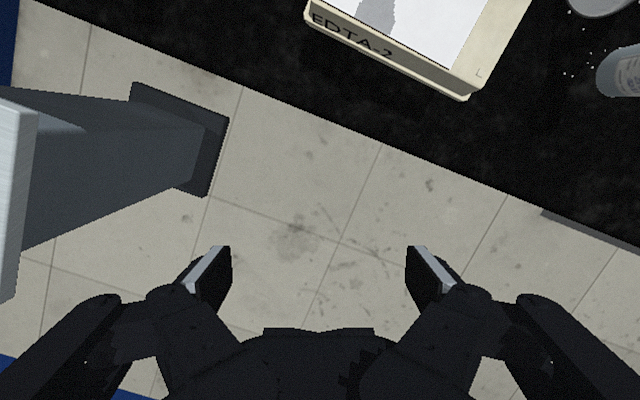

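The top view shows the trough at about (298,205), the clip at (283,225), the steel basket at (420,229) and the orange look-alike at (447,202). The beaker is at (428,160), the dropper at (372,155) and the tip box at (207,269). I'll zoom in and measure.

```bash
cat > h.py <<'E'
import numpy as np,cv2
from rig import *
def ray(n,u,v,z,T=None):
    c=camera_info(n); p=np.array([(u-c['cx'])/c['fx'],(v-c['cy'])/c['fy'],1.])
    if n=='wrist':
        M=T@c['mount'];o=M[:3,3];d=M[:3,:3]@p
    else:
        o=-c['R'].T@c['t'];d=c['R'].T@p
    return o+d*(z-o[2])/d[2]
def pix3(n,u,v,dep,T=None):
    c=camera_info(n); p=dep*np.stack([(u-c['cx'])/c['fx'],(v-c['cy'])/c['fy'],np.ones_like(u,float)],-1)
    if n=='wrist':
        M=T@c['mount'];return p@M[:3,:3].T+M[:3,3]
    return (p-c['t'])@c['R']
def proj(n,X,T=None):
    c=camera_info(n);X=np.atleast_2d(X)
    if n=='wrist':
        M=np.linalg.inv(T@c['mount']);p=X@M[:3,:3].T+M[:3,3]
    else: p=X@c['R'].T+c['t']
    return np.c_[p[:,0]/p[:,2]*c['fx']+c['cx'],p[:,1]/p[:,2]*c['fy']+c['cy']]
def toolT(s):
    from scipy.spatial.transform import Rotation as R
    T=np.eye(4);T[:3,:3]=R.from_euler('xyz',s['tool_rot']).as_matrix();T[:3,3]=s['eef_pos'];return T
E
python3 - <<'E'
from h import *
z=np.load('top0.npz');im,d=z['im'],z['d']
cr=im[140:270,180:480,::-1];cv2.imwrite('pics/top0z.png',cv2.resize(cr[:, :170],None,fx=4.5,fy=4.5,interpolation=cv2.INTER_CUBIC))
cv2.imwrite('pics/top0b.png',cv2.resize(im[180:250,390:470,::-1],None,fx=8,fy=8,interpolation=cv2.INTER_CUBIC))
v,u=np.mgrid[0:400,0:640];P=pix3('top',u,v,d)
print('table',np.median(P[240:260,370:400,2]))
# rim: points with z 0.105..0.122
m=(P[...,2]>.105)&(P[...,2]<.125)&(d>0)&(u>240)&(u<355)&(v>165)&(v<245)
print(m.sum());pts=P[m];r=cv2.minAreaRect(pts[:,:2].astype(np.float32));print(r,np.median(pts[:,2]))
print(cv2.boxPoints(r))
m=(P[...,2]>.02)&(d>0)&(u>400)&(u<435)&(v>212)&(v<247)
for zz in np.arange(.02,.14,.01):
    k=m&(P[...,2]>zz)&(P[...,2]<=zz+.01); 
    if k.sum(): print(zz,k.sum(),P[k].mean(0),u[k].mean(),v[k].mean())
E
```

```text
Traceback (most recent call last):
  File "h.py", line 11, in pix3
    c=camera_info(n); p=dep*np.stack([(u-c['cx'])/c['fx'],(v-c['cy'])/c['fy'],np.ones_like(u,float)],-1)
                        ~~~^~~~~~~~~~~~~~~~~~~~~~~~~~~~~~~~~~~~~~~~~~~~~~~~~~~~~~~~~~~~~~~~~~~~~~~~~~~~~
ValueError: operands could not be broadcast together with shapes (400,640) (400,640,3)
```

View pics/top0z.png

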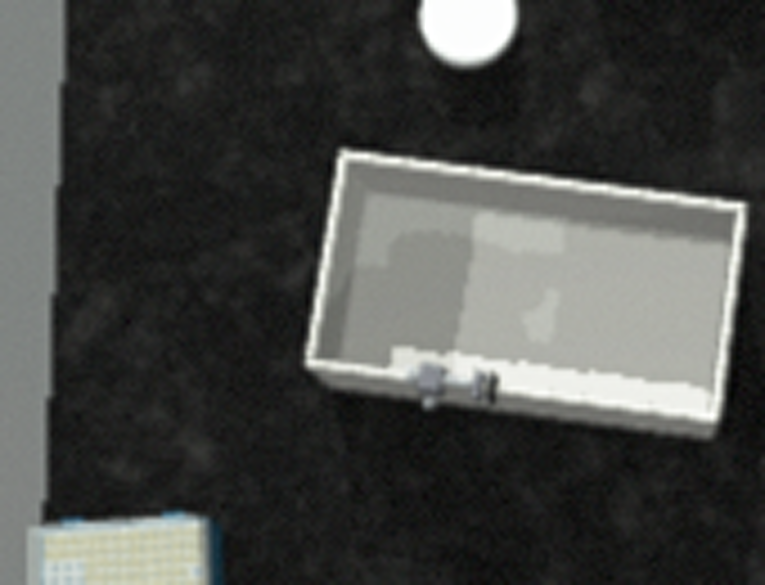

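View pics/top0b.png

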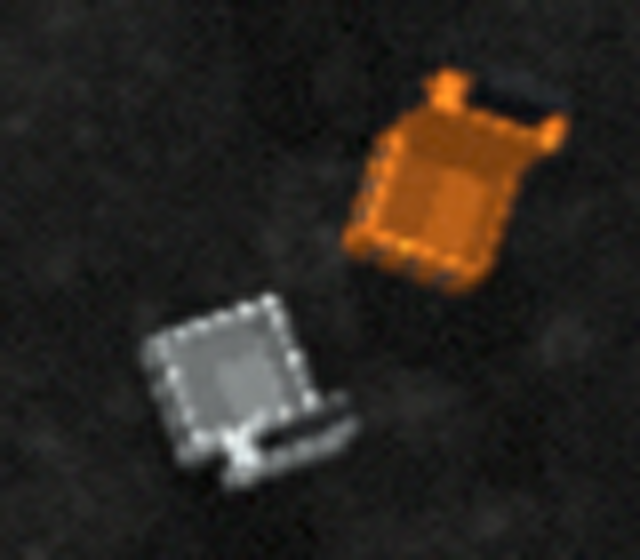

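```bash
sed -i 's/p=dep\*np/p=np.asarray(dep)[...,None]*np/' h.py
python3 - <<'E'
from h import *
z=np.load('top0.npz');im,d=z['im'],z['d']
v,u=np.mgrid[0:400,0:640];P=pix3('top',u,v,d)
print('table',np.median(P[240:260,370:400,2]))
m=(P[...,2]>.105)&(P[...,2]<.125)&(d>0)&(u>240)&(u<355)&(v>165)&(v<245)
pts=P[m];r=cv2.minAreaRect(pts[:,:2].astype(np.float32));print(m.sum(),r,np.median(pts[:,2]))
print(cv2.boxPoints(r))
# colour corners: outer rim corners from zoom (px/4.5+off)
for a,b in ((342,150),(747,203),(716,425),(308,367)): print(ray('top',180+a/4.5,140+b/4.5,.115))
for zz in np.arange(.0,.14,.01):
    k=(d>0)&(u>400)&(u<440)&(v>212)&(v<247)&(P[...,2]>zz+.005)&(P[...,2]<=zz+.015); 
    if k.sum(): print(round(zz+.005,3),k.sum(),P[k].mean(0),u[k].mean(),v[k].mean())
k=(P[...,2]>.118)&(d>0)&(u>240)&(u<355)&(v>210)&(v<245);print(P[k])
z=np.load('scene0.npz');im,d=z['im'],z['d']
cv2.imwrite('pics/scene0z.png',cv2.resize(im[160:240,235:355,::-1],None,fx=6,fy=6,interpolation=cv2.INTER_CUBIC))
cv2.imwrite('pics/scene0b.png',cv2.resize(im[160:230,380:480,::-1],None,fx=6,fy=6,interpolation=cv2.INTER_CUBIC))
E
```

```text
table -3.0513165098846037e-05
561 ((0.5303587913513184, 0.1338849812746048), (0.2801669239997864, 0.16433586180210114), 81.93111419677734) 0.11393982404790125
[[ 0.4293417   0.00672172]
 [ 0.5920507  -0.01634505]
 [ 0.6313759   0.26104826]
 [ 0.4686669   0.28411502]]
[0.62890759 0.25737238 0.115     ]
[ 0.59006894 -0.01904116  0.115     ]
[0.4386504  0.00403525 0.115     ]
[0.47947831 0.27759545 0.115     ]
0.005 155 [ 0.46980607 -0.26201506  0.00714387] 419.5870967741935 227.76774193548388
0.015 22 [ 0.47180301 -0.25427402  0.02005574] 418.0 226.6818181818182
0.025 29 [ 0.47040874 -0.25033246  0.03078131] 417.48275862068965 226.72413793103448
0.035 39 [ 0.47942889 -0.25190009  0.03936655] 418.4102564102564 223.5897435897436
0.045 6 [ 0.46495621 -0.24130603  0.04790008] 415.8333333333333 227.83333333333334
0.055 17 [ 0.4346543  -0.26562738  0.06065977] 424.8235294117647 236.94117647058823
0.065 4 [ 0.43546034 -0.25543686  0.06719778] 422.0 236.5
0.075 11 [ 0.4364917  -0.25188582  0.08131684] 421.8181818181818 235.72727272727272
0.085 23 [ 0.4398859  -0.25507339  0.08956327] 423.39130
[... 3936 characters left out ...]
 0.46113468  0.16326487  0.1239347 ]
 [ 0.46079267  0.15708621  0.12648898]
 [ 0.46148753  0.13054405  0.11917551]
 [ 0.46158446  0.12758567  0.11819582]
 [ 0.45858238  0.16653876  0.12015079]
 [ 0.45803038  0.15722018  0.12438761]
 [ 0.45837299  0.10950583  0.11879795]
 [ 0.45821533  0.08544854  0.11882418]
 [ 0.45520521  0.08846214  0.11889325]
 [ 0.45512008  0.07643846  0.11896256]
 [ 0.45496973  0.07041888  0.11994253]
 [ 0.45462298  0.06140328  0.12247702]
 [ 0.45497026  0.05840569  0.11926066]
 [ 0.44891049  0.04643001  0.11879031]
 [ 0.44867816  0.03744377  0.12038407]
 [ 0.44579741  0.02542921  0.11845015]
 [ 0.44541341  0.01351055  0.12131363]
 [ 0.44572519  0.0073965   0.1180454 ]]
```

View pics/scene0z.png

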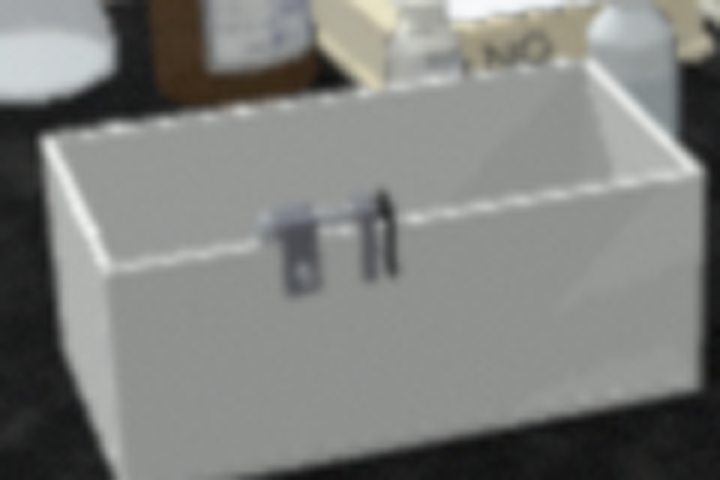

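The wrist starts off the bench edge, so I'll go in y first and then forward over the basket, turning to yaw ≈ 0.3 on the way.

```bash
python3 -m jog '[[0,-40,-30,-10,-0.12],[0,-80,-60,-20,-0.24],[0,-120,-90,-30,-0.36],[0,-160,-120,-40,-0.48],[0,-200,-150,-40,-0.6]]' 40
python3 - <<'E'
from h import *
s=get_state();print(s['eef_pos'],s['tool_rot'])
T=toolT(s);print((T[:3,:3].T@(np.array([.44,-.26,.27])-s['eef_pos'])*1000).round())
E
```

```text
t: 0.57
eef_pos: [0.2648, -0.3363, 0.2681]
tool_rot: [3.141, -0.001, -0.592]
force: [1.2, 0.0, 0.1]
finger_gap: 0.085
[ 0.26476627 -0.33626157  0.26812004] [ 3.14121420e+00 -9.15480121e-04 -5.91806793e-01]
[ 103. -161.   -2.]
```

```bash
python3 -m jog '[[0,20,-32,0,-0.12],[0,41,-64,0,-0.24],[0,62,-96,0,-0.36],[0,83,-128,0,-0.48],[0,103,-161,0,-0.6]]' 
python3 -m jog '[[0,0,0,0,-0.12],[0,0,0,0,-0.24],[0,0,0,0,-0.3],[0,0,0,0,-0.3],[0,0,0,0,-0.3]]' 
python3 - <<'E'
from h import *
s=get_state();print(s['eef_pos'],s['tool_rot'],s['force'])
im,d=read_camera('wrist');cv2.imwrite('pics/w1.png',im[:,:,::-1]);np.savez('w1.npz',im=im,d=d,T=toolT(s))
E
```

```text
t: 0.98
eef_pos: [0.4417, -0.2613, 0.2674]
tool_rot: [3.141, 0.0, 0.009]
force: [0.1, -0.6, 0.4]
finger_gap: 0.085
t: 1.4
eef_pos: [0.4401, -0.2624, 0.2672]
tool_rot: [-3.141, 0.0, 0.301]
force: [-0.1, -0.8, -0.0]
finger_gap: 0.0854
[ 0.44011911 -0.26235993  0.26720988] [-3.14110497e+00  2.74602244e-04  3.01135555e-01] [-6.57672283e-02 -8.33492906e-01 -6.13438803e-04]
```

View pics/w1.png

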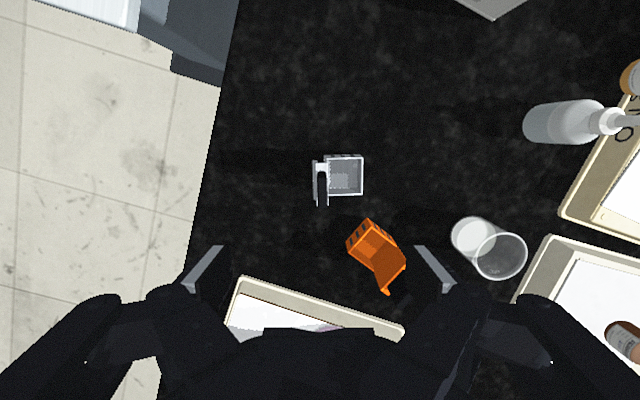

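Basket at (340,178), black tab at about (321,188), nearly aligned with the tool; orange look-alike at (378,255). Zooming in to measure the tab.

```bash
python3 - <<'E'
from h import *
z=np.load('w1.npz');im,d,T=z['im'],z['d'],z['T']
cv2.imwrite('pics/w1z.png',cv2.resize(im[145:215,300:375,::-1],None,fx=8,fy=8,interpolation=cv2.INTER_CUBIC))
v,u=np.mgrid[0:400,0:640];P=pix3('wrist',u,v,d,T)
roi=(u>300)&(u<375)&(v>145)&(v<215)&(d>0)
for lo,hi in((.118,.14),(.08,.092),(.03,.05)):
    k=roi&(P[...,2]>lo)&(P[...,2]<hi);r=cv2.minAreaRect(P[k][:,:2].astype(np.float32));print(lo,k.sum(),P[k].mean(0),r, u[k].min(),u[k].max(),v[k].min(),v[k].max())
E
```

```text
0.118 326 [ 0.44325574 -0.25929705  0.13009657] ((0.4433996379375458, -0.26020509004592896), (0.009979230351746082, 0.031393326818943024), 17.636343002319336) 317 327 175 207
0.08 190 [ 0.43983036 -0.25086266  0.0887068 ] ((0.44360315799713135, -0.2602630853652954), (0.013979657553136349, 0.04963824152946472), 18.724044799804688) 315 328 161 205
0.03 336 [ 0.47947113 -0.24712241  0.03844998] ((0.4710419178009033, -0.2507064640522003), (0.0504341758787632, 0.04975973814725876), 18.11089324951172) 324 363 156 194
```

View pics/w1z.png

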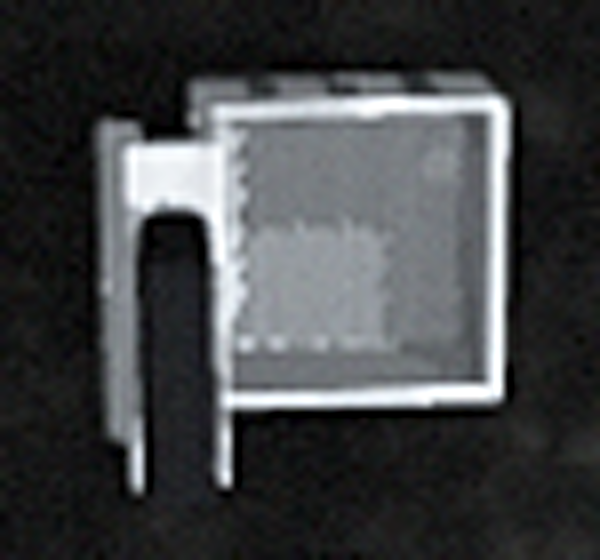

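The tab is at (0.4434, -0.2602), yaw 0.316, and the depth rectangles at three heights agree. Going down to TCP z ≈ 0.094.

```bash
python3 -m jog '[[0,3.8,-1.1,30,-0.015],[0,3.8,-1.1,70,-0.015],[0,3.8,-1.1,110,-0.015],[0,3.8,-1.1,145,-0.015],[0,3.8,-1.1,145,-0.015]]' 
python3 -m jog '[[0,0,0,10,0],[0,0,0,20,0],[0,0,0,28,0],[0,0,0,28,0],[0,0,0,28,0]]'
python3 -m jog '[[120,0,0,0,0],[180,0,0,0,0],[255,0,0,0,0],[255,0,0,0,0],[255,0,0,0,0]]' 40
python3 -m jog '[[255,0,0,0,0],[255,0,0,0,0],[255,0,0,0,0],[255,0,0,0,0],[255,0,0,0,0]]' 40
```

```text
t: 1.87
eef_pos: [0.439, -0.2564, 0.115]
tool_rot: [-3.129, 0.007, 0.316]
force: [-0.7, 1.4, -0.9]
finger_gap: 0.0853
t: 2.28
eef_pos: [0.444, -0.2608, 0.0953]
tool_rot: [3.14, -0.001, 0.318]
force: [-0.5, -0.4, 0.5]
finger_gap: 0.0856
t: 2.7
eef_pos: [0.4437, -0.2604, 0.0948]
tool_rot: [3.141, -0.0, 0.318]
force: [0.0, -0.2, 1.1]
finger_gap: 0.0258
t: 3.12
eef_pos: [0.4435, -0.2603, 0.0946]
tool_rot: [-3.141, 0.0, 0.318]
force: [-0.0, 1.7, 1.8]
finger_gap: 0.0093
```

```bash

python3 -m jog '[[255,0,0,-10,0],[255,0,0,-25,0],[255,0,0,-45,0],[255,0,0,-65,0],[255,0,0,-65,0]]'
python3 -m jog '[[255,0,0,-20,0],[255,0,0,-40,0],[255,0,0,-60,0],[255,0,0,-70,0],[255,0,0,-70,0]]'
python3 -m jog '[[255,0,0,0,0],[255,0,0,0,0],[255,0,0,0,0],[255,0,0,0,0],[255,0,0,0,0]]'
python3 - <<'E'
from h import *
s=get_state();print(s['eef_pos'],s['tool_rot'],s['force'],s['moment'],s['finger_gap'])
im,d=read_camera('wrist');cv2.imwrite('pics/w2.png',im[:,:,::-1]);np.savez('w2.npz',im=im,d=d,T=toolT(s))
E
```

```text
t: 3.53
eef_pos: [0.4457, -0.2623, 0.1641]
tool_rot: [3.134, -0.004, 0.318]
force: [0.6, -1.2, -0.7]
finger_gap: 0.0094
t: 3.95
eef_pos: [0.4445, -0.2612, 0.2315]
tool_rot: [3.138, -0.002, 0.318]
force: [0.6, -1.1, -1.3]
finger_gap: 0.0093
t: 4.37
eef_pos: [0.4432, -0.26, 0.2285]
tool_rot: [-3.14, 0.001, 0.318]
force: [1.3, 0.2, -0.5]
finger_gap: 0.0094
[ 0.44319873 -0.26001616  0.22853439] [-3.14014359e+00  7.44193044e-04  3.17937069e-01] [ 1.29590815  0.19304488 -0.48510958] [-0.03526929  0.03077299  0.00020327] 0.00937994728065088
```

View pics/w2.png

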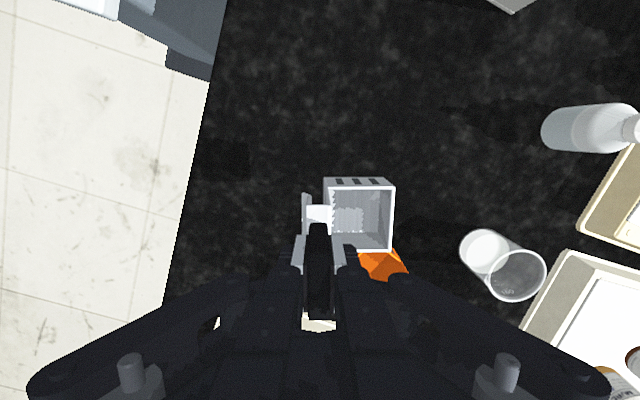

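Held firmly. Carry on toward the trough, high, and look from there.

```bash

python3 -m jog '[[255,7,-20,-10,0.05],[255,18,-50,-20,0.1],[255,29,-80,-30,0.16],[255,40,-110,-40,0.22],[255,50,-140,-45,0.28]]'
python3 - <<'E'
from h import *
s=get_state();print(s['eef_pos'],s['tool_rot'],s['force'],s['moment'],s['finger_gap'])
T=toolT(s);print((T[:3,:3].T@(np.array([.45,.0,.27])-s['eef_pos'])*1000).round(), s['tool_rot'][2]+.143)
E
```

```text
t: 4.83
eef_pos: [0.4476, -0.1106, 0.2757]
tool_rot: [3.141, -0.002, 0.034]
force: [0.5, -0.2, -1.8]
finger_gap: 0.0093
[ 0.44756806 -0.11060014  0.27574354] [ 3.14073466e+00 -1.80535790e-03  3.44645788e-02] [ 0.45307491 -0.18798302 -1.79325097] [0.00366637 0.0148415  0.00062017] 0.0092743226999726
[   6. -110.    6.] 0.17746457882064479
```

```bash

python3 -m jog '[[255,2,-30,0,0.05],[255,3,-60,0,0.1],[255,5,-90,0,0.15],[255,6,-110,0,0.177],[255,6,-110,0,0.177]]'
python3 -m jog '[[255,0,0,0,0],[255,0,0,0,0],[255,0,0,0,0],[255,0,0,0,0],[255,0,0,0,0]]'
python3 - <<'E'
from h import *
s=get_state();print(s['eef_pos'],s['tool_rot'],s['force'],s['moment'],s['finger_gap'])
im,d=read_camera('wrist');cv2.imwrite('pics/w3.png',im[:,:,::-1]);np.savez('w3.npz',im=im,d=d,T=toolT(s))
E
```

```text
t: 5.25
eef_pos: [0.4488, 0.0018, 0.2744]
tool_rot: [-3.14, 0.0, -0.136]
force: [0.9, 0.7, -2.7]
finger_gap: 0.0091
t: 5.67
eef_pos: [0.4491, -0.0023, 0.2744]
tool_rot: [3.142, 0.0, -0.14]
force: [-0.7, 0.3, -1.6]
finger_gap: 0.009
[ 0.44911765 -0.00228734  0.27444223] [ 3.14154169e+00  1.17221057e-04 -1.40287179e-01] [-0.70208931  0.33077671 -1.5827275 ] [ 0.03606709  0.05017592 -0.00996185] 0.00897604765725546
```

View pics/w3.png

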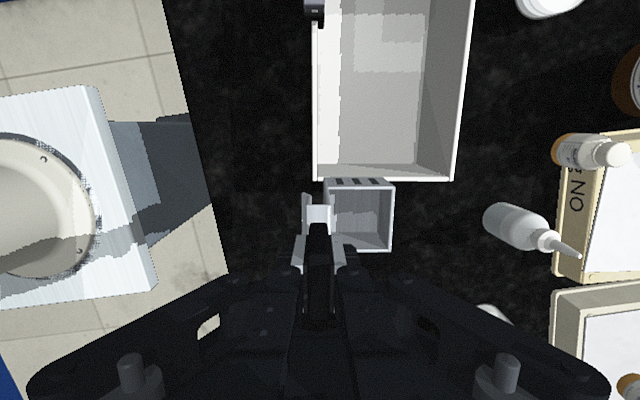

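Near rim's outer edge runs along u≈313, with corners at (313,181) and (453,181); the pad is at about (315,10). Measuring the rim line, and the basket's pose in hand.

```bash
python3 - <<'E'
from h import *
z=np.load('w3.npz');im,d,T=z['im'],z['d'],z['T']
g=cv2.cvtColor(im,cv2.COLOR_RGB2GRAY).astype(float)
pts=[]
for r in range(35,176,2):
    e=np.diff(g[r,300:330]);i=e.argmax()
    # subpixel
    a=np.interp(110,g[r,300+max(i-1,0):300+i+3],np.arange(300+max(i-1,0),300+i+3))
    pts.append(ray('wrist',a,r,.115,T))
pts=np.array(pts)
vx,vy,x0,y0=cv2.fitLine(pts[:,:2].astype(np.float32),cv2.DIST_HUBER,0,.001,.001).ravel()
print('near edge yaw',np.arctan2(-vx*np.sign(vy),vy*np.sign(vy)),x0,y0, np.abs((pts[:,0]-x0)*vy-(pts[:,1]-y0)*vx).std())
q=[]
for c in range(320,450,2):
    col=g[165:195,c];e=np.diff(col);i=e.argmin();q.append(ray('wrist',c,165+i+.5,.115,T))
q=np.array(q);l=cv2.fitLine(q[:,:2].astype(np.float32),cv2.DIST_HUBER,0,.001,.001).ravel();print('right edge',np.arctan2(l[1],l[0]),l)
v,u=np.mgrid[0:400,0:640];P=pix3('wrist',u,v,d,T)
k=(np.abs(P[...,2]-.115)<.006)&(u>300)&(u<480)&(v<190)&(d>0)
# near rim: narrow strip
kk=k&(u<325)&(v>40)&(v<170);print('rim depth z',np.median(P[kk][:,2]))
r=cv2.minAreaRect(P[k&(v>20)][:,:2].astype(np.float32));print(r)
# clip/pad
k=(P[...,2]>.119)&(P[...,2]<.15)&(u>295)&(u<340)&(v<40)&(d>0);print('pad',P[k].min(0),P[k].max(0),k.sum())
cv2.imwrite('pics/w3z.png',cv2.resize(im[0:60,290:350,::-1],None,fx=8,fy=8,interpolation=cv2.INTER_CUBIC))
# basket in tool frame
B=(P-T[:3,3])@T[:3,:3]
for nm,lo,hi,box in(('bridge',.0,.02,(300,335,190,240)),('boxrim',.045,.062,(320,398,175,255))):
    k=(B[...,2]>lo)&(B[...,2]<hi)&(u>box[0])&(u<box[1])&(v>box[2])&(v<box[3])&(d>0)
    b=B[k];A=np.c_[b[:,:2],np.ones(len(b))];co=np.linalg.lstsq(A,b[:,2],rcond=None)[0]
    print(nm,k.sum(),b.mean(0),co,cv2.minAreaRect(b[:,:2].astype(np.float32)))
E
```

```text
near edge yaw -0.14084132 0.45401457 0.081133775 2.7794856496958486e-05
right edge -0.054930985 [ 0.99849164 -0.05490337  0.54358244 -0.01039696]
rim depth z 0.11570387843654723
((0.5259396433830261, 0.07204973697662354), (0.15164977312088013, 0.15642620623111725), 82.0180892944336)
pad [0.45848174 0.15427339 0.11901893] [0.47808079 0.16896393 0.13012704] 347
bridge 653 [-8.16914136e-05 -1.87424099e-02  6.29492558e-03] [ 0.00229306 -0.25151061  0.0015812 ] ((-0.00011314684525132179, -0.016194742172956467), (0.016938285902142525, 0.014001845382153988), 89.90432739257812)
boxrim 1000 [ 0.0398113  -0.00357744  0.05578479] [-0.00900272  0.00963883  0.05617768] ((0.028986170887947083, 0.00021526403725147247), (0.050392020493745804, 0.05021492391824722), 89.83531188964844)
```

View pics/w3z.png

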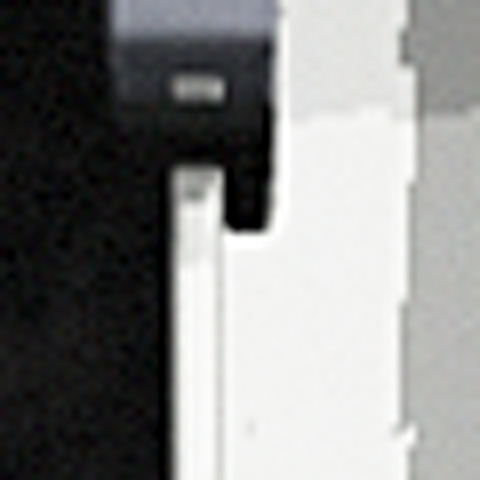

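The wrist camera gives rim yaw -0.141, with the centre line through (0.4565, 0.0808). The basket sits centred and square in the tool. The pad's near end is at y≈0.154. I'm aiming the seat at (0.4578, 0.090), about 40 mm clear of the pad.

```bash

python3 -m jog '[[255,-1,-20,0,0],[255,-2,-45,0,0],[255,-3,-70,0,0],[255,-4.3,-92.5,0,0],[255,-4.3,-92.5,0,0]]'
python3 -m jog '[[255,0,0,0,0],[255,0,0,0,0],[255,0,0,0,0],[255,0,0,0,0],[255,0,0,0,0]]'
python3 -m jog '[[255,0,0,20,0],[255,0,0,40,0],[255,0,0,60,0],[255,0,0,80,0],[255,0,0,90,0]]'
python3 -m jog '[[255,0,0,0,0],[255,0,0,0,0],[255,0,0,0,0],[255,0,0,0,0],[255,0,0,0,0]]'
python3 - <<'E'
from h import *
s=get_state();print(s['eef_pos'],s['tool_rot'],s['force'],s['moment'],s['finger_gap'])
for n in('wrist','scene'):
    s=get_state();im,d=read_camera(n);cv2.imwrite(f'pics/{n}4.png',im[:,:,::-1]);np.savez(f'{n}4.npz',im=im,d=d,T=toolT(s))
    if n=='scene':cv2.imwrite('pics/scene4z.png',cv2.resize(im[130:240,235:355,::-1],None,fx=5,fy=5,interpolation=cv2.INTER_CUBIC))
E
```

```text
t: 6.13
eef_pos: [0.4576, 0.0935, 0.2745]
tool_rot: [-3.14, 0.0, -0.136]
force: [0.4, 0.3, -1.6]
finger_gap: 0.0096
t: 6.55
eef_pos: [0.4577, 0.0899, 0.2745]
tool_rot: [3.141, -0.0, -0.14]
force: [-0.4, 0.4, -1.0]
finger_gap: 0.0096
t: 6.97
eef_pos: [0.4567, 0.0903, 0.1822]
tool_rot: [3.141, 0.002, -0.14]
force: [0.8, -0.3, -1.2]
finger_gap: 0.0091
t: 7.38
eef_pos: [0.4582, 0.0906, 0.1856]
tool_rot: [-3.141, -0.002, -0.139]
force: [0.4, 0.2, -1.7]
finger_gap: 0.0096
[0.45824    0.09061753 0.18563609] [-3.14144815e+00 -1.74291020e-03 -1.38981596e-01] [ 0.42309096  0.19225394 -1.72127781] [0.01613846 0.05532025 0.01646459] 0.009604153249991438
```

View pics/wrist4.png

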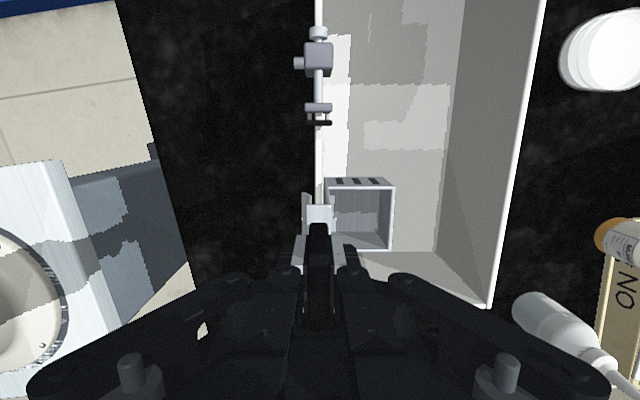

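View pics/scene4z.png

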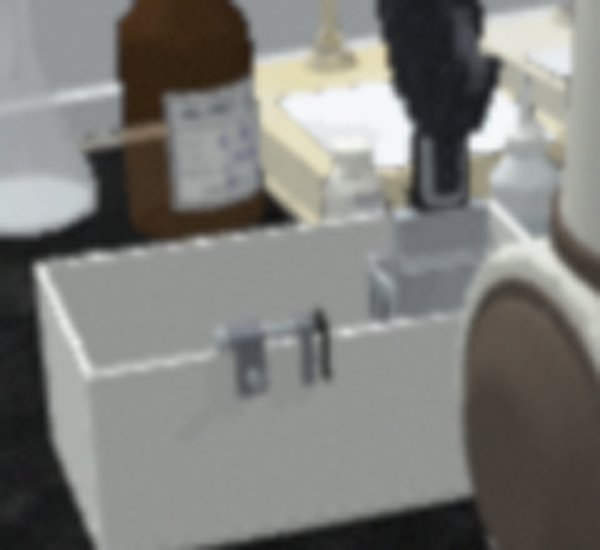

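The basket is over the near rim (rim line at u≈318); clip body at (319,57), black pad at (320,122), lip at (307,210). I'll measure the rim in the tool frame directly.

```bash
python3 - <<'E'
from h import *
z=np.load('wrist4.npz');im,d,T=z['im'],z['d'],z['T']
cv2.imwrite('pics/w4z.png',cv2.resize(im[20:220,280:400,::-1],None,fx=3,fy=3,interpolation=cv2.INTER_CUBIC))
g=cv2.cvtColor(im,cv2.COLOR_RGB2GRAY).astype(float)
Ti=np.linalg.inv(T)
pts=[]
for r in range(130,190,2):
    row=g[r,300:322];e=np.diff(row);i=e.argmax()
    j=300+i; a=np.interp(110,g[r,j-1:j+3],np.arange(j-1,j+3)); X=ray('wrist',a,r,.115,T);pts.append(Ti[:3,:3]@X+Ti[:3,3])
pts=np.array(pts);c=np.polyfit(pts[:,1],pts[:,0],1);print('outer edge tool x at y=0',c[1],'slope',c[0],pts[[0,-1]])
print('centre offset needed mm',1000*(c[1]+.0025))
v,u=np.mgrid[0:400,0:640];P=pix3('wrist',u,v,d,T);B=(P-T[:3,3])@T[:3,:3]
for nm,b in(('clip',(300,336,40,72)),('pad',(305,334,116,128)),('bar',(305,334,100,128))):
    k=(u>=b[0])&(u<b[1])&(v>=b[2])&(v<b[3])&(P[...,2]>.118)&(d>0)
    print(nm,k.sum(),B[k].min(0),B[k].max(0),B[k].mean(0))
k=(u>312)&(u<323)&(v>135)&(v<190)&(d>0)&(P[...,2]>.1);print('rim z',np.median(P[k][:,2]),B[k][:,0].min(),B[k][:,0].max())
k=(B[...,2]>.045)&(B[...,2]<.062)&(u>320)&(u<398)&(v>175)&(v<255)&(d>0);b=B[k];A=np.c_[b[:,:2],np.ones(len(b))];print(np.linalg.lstsq(A,b[:,2],rcond=None)[0],cv2.minAreaRect(b[:,:2].astype(np.float32)))
E
```

```text
outer edge tool x at y=0 -0.0031025331450765608 slope -0.004912180043120035 [[-0.00266015 -0.06195587  0.07064051]
 [-0.00293709 -0.01930953  0.07063387]]
centre offset needed mm -0.6025331450765607
clip 885 [-0.00939698 -0.11854716  0.05529259] [ 0.00941699 -0.0992296   0.06741027] [-3.01032396e-05 -1.07993897e-01  5.81309741e-02]
pad 186 [-0.00907443 -0.06935848  0.05586281] [ 0.00911758 -0.06542989  0.0608606 ] [-8.91729176e-05 -6.73848278e-02  5.80888081e-02]
bar 480 [-0.00907443 -0.08175849  0.05576884] [ 0.00911758 -0.06542989  0.06278478] [-3.98526574e-05 -7.35962095e-02  5.80040995e-02]
rim z 0.11572999782154189 -0.002666729276483774 0.0018988104894030148
[-0.00488162  0.0112842   0.05597212] ((0.028952524065971375, 2.958066761493683e-05), (0.05023929849267006, 0.050303880125284195), 0.06491848081350327)
```

View pics/w4z.png

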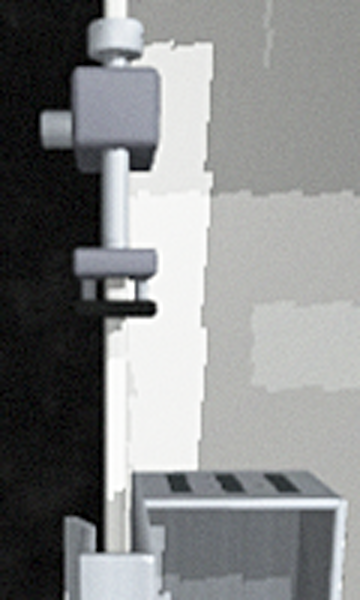

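Rim centre is 0.4 mm to -x of the tool centre, and the slot is aligned within 0.005 rad. The pad face is 65.5 mm away, so I expect to slide about 40 mm. Lowering in stages.

```bash

python3 -m jog '[[255,-0.4,0,6,0],[255,-0.4,0,12,0],[255,-0.4,0,18,0],[255,-0.4,0,24,0],[255,-0.4,0,28,0]]'
python3 -m jog '[[255,0,0,3,0],[255,0,0,6,0],[255,0,0,9,0],[255,0,0,12,0],[255,0,0,15,0]]'
python3 -m jog '[[255,0,0,0,0],[255,0,0,0,0],[255,0,0,0,0],[255,0,0,0,0],[255,0,0,0,0]]'
python3 - <<'E'
from h import *
s=get_state();print(s['eef_pos'],s['tool_rot'],s['force'],s['moment'],s['finger_gap'])
E
```

```text
t: 7.9
eef_pos: [0.4568, 0.0907, 0.1552]
tool_rot: [3.142, 0.001, -0.139]
force: [0.2, 0.7, -1.8]
finger_gap: 0.0092
t: 8.32
eef_pos: [0.4573, 0.0907, 0.1413]
tool_rot: [-3.142, -0.0, -0.139]
force: [0.4, 0.6, -1.4]
finger_gap: 0.0099
t: 8.73
eef_pos: [0.4574, 0.0907, 0.1417]
tool_rot: [-3.142, -0.0, -0.139]
force: [0.4, -0.1, -1.5]
finger_gap: 0.0096
[0.45738336 0.09070388 0.14170521] [-3.14154565e+00 -3.77957910e-04 -1.39005815e-01] [ 0.44119498 -0.11642806 -1.52660988] [-7.10397424e-05  4.80686095e-02 -3.95232143e-02] 0.009648998346050527
```

```bash

python3 -m jog '[[255,0,0,3,0],[255,0,0,6,0],[255,0,0,9,0],[255,0,0,12,0],[255,0,0,12,0]]'
python3 -m jog '[[255,0,0,0.3,0],[255,0,0,0.6,0],[255,0,0,0.9,0],[255,0,0,1.2,0],[255,0,0,1.5,0]]'
python3 - <<'E'
from h import *
s=get_state();print(s['eef_pos'],s['tool_rot'],s['force'],s['moment'],s['finger_gap'])
E
```

```text
t: 9.15
eef_pos: [0.4567, 0.0907, 0.1286]
tool_rot: [3.142, 0.001, -0.139]
force: [0.8, -0.3, -1.3]
finger_gap: 0.0097
t: 9.57
eef_pos: [0.4573, 0.0907, 0.1281]
tool_rot: [3.142, -0.0, -0.139]
force: [-0.2, -0.0, -2.3]
finger_gap: 0.0093
[0.45731376 0.09069723 0.1281013 ] [ 3.14158897e+00 -2.36252689e-04 -1.39021791e-01] [-0.18898398 -0.02458587 -2.34185809] [0.02377477 0.04503743 0.07147735] 0.00934740916333164
```

```bash

python3 -m jog '[[255,0,0,0.3,0],[255,0,0,0.6,0],[255,0,0,0.9,0],[255,0,0,1.2,0],[255,0,0,1.5,0]]'
python3 -m jog '[[255,0,0,0.3,0],[255,0,0,0.6,0],[255,0,0,0.8,0],[255,0,0,1.0,0],[255,0,0,1,0]]'
```

```text
t: 9.98
eef_pos: [0.4573, 0.0907, 0.1265]
tool_rot: [-3.142, -0.0, -0.139]
force: [0.2, 0.3, -1.2]
finger_gap: 0.0095
t: 10.4
eef_pos: [0.4572, 0.0907, 0.1254]
tool_rot: [-3.142, 0.0, -0.139]
force: [-1.0, 0.4, -1.1]
finger_gap: 0.0094
```

```bash

python3 -m jog '[[255,0,0,0.3,0],[255,0,0,0.6,0],[255,0,0,0.8,0],[255,0,0,0.8,0],[255,0,0,0.8,0]]'
```

```text
t: 10.82
eef_pos: [0.4572, 0.0907, 0.1247]
tool_rot: [3.142, 0.0, -0.139]
force: [0.4, 0.2, -0.9]
finger_gap: 0.0093
```

```bash

python3 -m jog '[[255,0,0,0.2,0],[255,0,0,0.4,0],[255,0,0,0.6,0],[255,0,0,0.6,0],[255,0,0,0.6,0]]'
```

```text
t: 11.23
eef_pos: [0.4573, 0.0907, 0.1242]
tool_rot: [3.142, -0.0, -0.139]
force: [-0.3, -0.3, 0.6]
finger_gap: 0.0095
```

Contact is starting (Fz from -1.5 to +0.6). Pressing slightly more.

```bash

python3 -m jog '[[255,0,0,0.2,0],[255,0,0,0.4,0],[255,0,0,0.5,0],[255,0,0,0.5,0],[255,0,0,0.5,0]]'
python3 -m jog '[[255,0,0,0,0],[255,0,0,0,0],[255,0,0,0,0],[255,0,0,0,0],[255,0,0,0,0]]'
```

```text
t: 11.65
eef_pos: [0.4573, 0.0907, 0.1238]
tool_rot: [-3.142, -0.0, -0.139]
force: [-2.4, -0.3, 2.8]
finger_gap: 0.0095
t: 12.07
eef_pos: [0.4573, 0.0907, 0.1237]
tool_rot: [-3.142, -0.0, -0.139]
force: [-2.1, 0.1, 3.2]
finger_gap: 0.0093
```

About 4.6 N contact on the rim, held 0.4 s. Now ease off slightly and slide left.

```bash

python3 -m jog '[[255,0,0,-0.3,0],[255,0,-1,-0.3,0],[255,0,-3,-0.3,0],[255,0.1,-6,-0.3,0],[255,0.1,-9,-0.3,0]]'
python3 -m jog '[[255,0,-3,0,0],[255,0,-6,0,0],[255,0,-9,0,0],[255,0.1,-12,0,0],[255,0.1,-14,0,0]]'
python3 -m jog '[[255,0,0,0,0],[255,0,0,0,0],[255,0,0,0,0],[255,0,0,0,0],[255,0,0,0,0]]'
```

```text
t: 12.48
eef_pos: [0.4589, 0.0996, 0.124]
tool_rot: [3.141, -0.001, -0.139]
force: [-1.0, -2.3, 2.3]
finger_gap: 0.0094
t: 12.9
eef_pos: [0.4607, 0.1138, 0.1239]
tool_rot: [3.142, -0.0, -0.139]
force: [-1.1, -2.0, 3.1]
finger_gap: 0.0095
t: 13.32
eef_pos: [0.4607, 0.114, 0.124]
tool_rot: [-3.14, -0.0, -0.139]
force: [0.1, 3.3, 2.3]
finger_gap: 0.0098
```

```bash

python3 -m jog '[[255,0,-2,0,0],[255,0,-4,0,0],[255,0,-6,0,0],[255,0,-8,0,0],[255,0.1,-10,0,0]]'
python3 -m jog '[[255,0,-0.6,0,0],[255,0,-1.2,0,0],[255,0,-1.8,0,0],[255,0,-2.4,0,0],[255,0,-3,0,0]]'
```

```text
t: 13.73
eef_pos: [0.4621, 0.1233, 0.1239]
tool_rot: [3.141, 0.0, -0.139]
force: [-1.3, -2.6, 2.2]
finger_gap: 0.0095
t: 14.15
eef_pos: [0.4625, 0.1263, 0.1239]
tool_rot: [3.142, 0.0, -0.139]
force: [0.1, -2.8, 1.6]
finger_gap: 0.0093
```

```bash

python3 -m jog '[[255,0,-0.3,0,0],[255,0,-0.6,0,0],[255,0,-0.9,0,0],[255,0,-1.2,0,0],[255,0,-1.5,0,0]]'
```

```text
t: 14.57
eef_pos: [0.4627, 0.1278, 0.1239]
tool_rot: [3.142, 0.0, -0.139]
force: [-0.5, -3.0, 2.5]
finger_gap: 0.0095
```

```bash

python3 -m jog '[[255,0,-0.2,0,0],[255,0,-0.4,0,0],[255,0,-0.6,0,0],[255,0,-0.8,0,0],[255,0,-1,0,0]]'
```

```text
t: 14.98
eef_pos: [0.4629, 0.1288, 0.1239]
tool_rot: [3.142, -0.0, -0.139]
force: [-0.0, -3.8, 2.9]
finger_gap: 0.0094
```

```bash

python3 -m jog '[[255,0,-0.2,0,0],[255,0,-0.4,0,0],[255,0,-0.6,0,0],[255,0,-0.8,0,0],[255,0,-1,0,0]]'
```

```text
t: 15.4
eef_pos: [0.463, 0.1298, 0.1239]
tool_rot: [3.142, 0.0, -0.139]
force: [-1.6, -2.5, 2.9]
finger_gap: 0.0096
```

```bash

python3 -m jog '[[255,0,-0.1,0,0],[255,0,-0.2,0,0],[255,0,-0.3,0,0],[255,0,-0.4,0,0],[255,0,-0.5,0,0]]'
```

```text
t: 15.82
eef_pos: [0.4631, 0.1303, 0.1239]
tool_rot: [-3.142, 0.0, -0.139]
force: [-0.9, -2.6, 2.2]
finger_gap: 0.0095
```

```bash

python3 -m jog '[[255,0,-0.1,0,0],[255,0,-0.2,0,0],[255,0,-0.3,0,0],[255,0,-0.4,0,0],[255,0,-0.5,0,0]]'
```

```text
t: 16.23
eef_pos: [0.4631, 0.1308, 0.1239]
tool_rot: [3.142, -0.0, -0.139]
force: [-0.7, -2.3, 1.9]
finger_gap: 0.0096
```

```bash

python3 -m jog '[[255,0,-0.1,0,0],[255,0,-0.2,0,0],[255,0,-0.3,0,0],[255,0,-0.4,0,0],[255,0,-0.5,0,0]]'
```

```text
t: 16.65
eef_pos: [0.4632, 0.1313, 0.1239]
tool_rot: [-3.142, -0.0, -0.139]
force: [0.4, -3.0, 2.9]
finger_gap: 0.0097
```

```bash

python3 -m jog '[[255,0,-0.1,0,0],[255,0,-0.2,0,0],[255,0,-0.3,0,0],[255,0,-0.4,0,0],[255,0,-0.5,0,0]]'
```

```text
t: 17.07
eef_pos: [0.4632, 0.1316, 0.1239]
tool_rot: [3.141, 0.0, -0.139]
force: [-1.5, -5.3, 2.5]
finger_gap: 0.0092
```

Pad contact (Fy jumped to -5.3). A bit firmer.

```bash

python3 -m jog '[[255,0,-0.1,0,0],[255,0,-0.2,0,0],[255,0,-0.3,0,0],[255,0,-0.3,0,0],[255,0,-0.3,0,0]]'
```

```text
t: 17.48
eef_pos: [0.4633, 0.1318, 0.1239]
tool_rot: [3.141, 0.0, -0.139]
force: [-1.8, -5.3, 2.8]
finger_gap: 0.0095
```

```bash

python3 -m jog '[[255,0,0,0,0],[255,0,0,0,0],[255,0,0,0,0],[255,0,0,0,0],[255,0,0,0,0]]'
```

```text
t: 17.9
eef_pos: [0.4633, 0.1317, 0.1239]
tool_rot: [3.141, 0.0, -0.139]
force: [-0.4, -4.6, 3.0]
finger_gap: 0.0092
```

```bash

python3 -m jog '[[255,0,-0.1,0,0],[255,0,-0.2,0,0],[255,0,-0.3,0,0],[255,0,-0.4,0,0],[255,0,-0.4,0,0]]'
```

```text
t: 18.32
eef_pos: [0.4633, 0.1319, 0.1238]
tool_rot: [3.14, 0.0, -0.139]
force: [-0.6, -6.7, 2.7]
finger_gap: 0.0089
```

```bash

python3 -m jog '[[255,0,-0.1,0,0],[255,0,-0.2,0,0],[255,0,-0.2,0,0],[255,0,-0.2,0,0],[255,0,-0.2,0,0]]'
python3 - <<'E'
from h import *
s=get_state();print(s['eef_pos'],s['force'])
im,d=read_camera('wrist');cv2.imwrite('pics/w5.png',im[:,:,::-1]);np.savez('w5.npz',im=im,d=d,T=toolT(s))
E
```

```text
t: 18.73
eef_pos: [0.4633, 0.132, 0.1239]
tool_rot: [3.14, 0.0, -0.139]
force: [-0.9, -6.9, 3.4]
finger_gap: 0.0094
[0.46333629 0.13204742 0.12385289] [-0.89027898 -6.90909952  3.35373688]
```

View pics/w5.png

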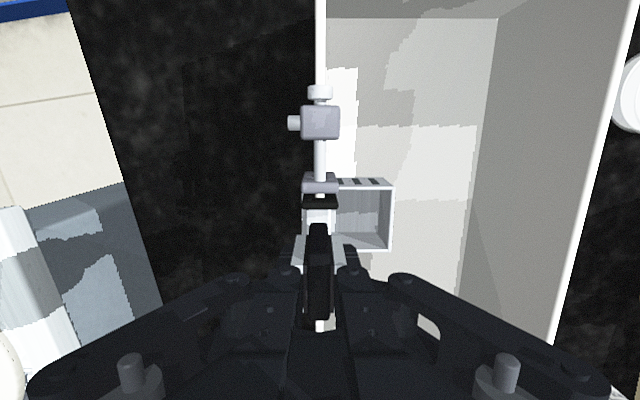

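The pad at (320,200) is against the basket's bridge end, with total lateral force about 6.9 N (about 2.5 N of it sliding friction). Checking pose before release.

```bash
python3 - <<'E'
from h import *
z=np.load('w5.npz');im,d,T=z['im'],z['d'],z['T']
v,u=np.mgrid[0:400,0:640];P=pix3('wrist',u,v,d,T);B=(P-T[:3,3])@T[:3,:3]
k=(B[...,2]>.045)&(B[...,2]<.062)&(u>320)&(u<398)&(v>188)&(v<255)&(d>0);b=B[k];A=np.c_[b[:,:2],np.ones(len(b))];print(np.linalg.lstsq(A,b[:,2],rcond=None)[0],cv2.minAreaRect(b[:,:2].astype(np.float32)))
k=(u>=302)&(u<339)&(v>=106)&(v<138)&(P[...,2]>.122)&(d>0);print('clip',B[k].min(0),B[k].max(0),np.median(B[k],0))
E
python3 -m jog '[[255,0,0.1,0,0],[255,0,0.2,0,0],[255,0,0.3,0,0],[255,0,0.3,0,0],[255,0,0.3,0,0]]'
```

```text
[-0.00791086  0.02337459  0.05587736] ((0.03410192206501961, 0.0016509797424077988), (0.03970452398061752, 0.04793906956911087), 0.04784487187862396)
clip [-0.00792615 -0.07400469 -0.00612962] [ 0.00918797 -0.05992655 -0.00182567] [ 0.00063271 -0.06683056 -0.00355024]
t: 19.2
eef_pos: [0.4633, 0.132, 0.1239]
tool_rot: [3.141, 0.0, -0.139]
force: [-0.7, -5.5, 2.4]
finger_gap: 0.0091
```

The seat is about 67 mm right of the clip, level and square. Releasing gradually.

```bash

python3 -m jog '[[255,0,0.1,0,0],[255,0,0.2,0,0],[255,0,0.2,0,0],[255,0,0.2,0,0],[255,0,0.2,0,0]]' 20
python3 -m jog '[[200,0,0,0,0],[190,0,0,0,0],[170,0,0,0,0],[150,0,0,0,0],[130,0,0,0,0]]'
python3 -m jog '[[110,0,0,0,0],[90,0,0,0,0],[90,0,0,0,0],[90,0,0,0,0],[90,0,0,0,0]]'
python3 - <<'E'
from h import *
s=get_state();print(s['eef_pos'],s['force'],s['finger_gap'])
im,d=read_camera('wrist');cv2.imwrite('pics/w6.png',im[:,:,::-1]);np.savez('w6.npz',im=im,d=d,T=toolT(s))
E
```

```text
t: 19.62
eef_pos: [0.4633, 0.132, 0.1239]
tool_rot: [3.141, -0.0, -0.139]
force: [-0.5, -4.3, 1.9]
finger_gap: 0.0097
t: 20.03
eef_pos: [0.4632, 0.1325, 0.1237]
tool_rot: [-3.141, 0.0, -0.139]
force: [-0.1, -0.0, -0.7]
finger_gap: 0.0421
t: 20.45
eef_pos: [0.4633, 0.1322, 0.1239]
tool_rot: [-3.142, -0.0, -0.139]
force: [-0.4, -0.1, -0.5]
finger_gap: 0.0556
[0.46334537 0.13216652 0.12389481] [-0.44591563 -0.05363286 -0.49033822] 0.05561247102293726
```

View pics/w6.png

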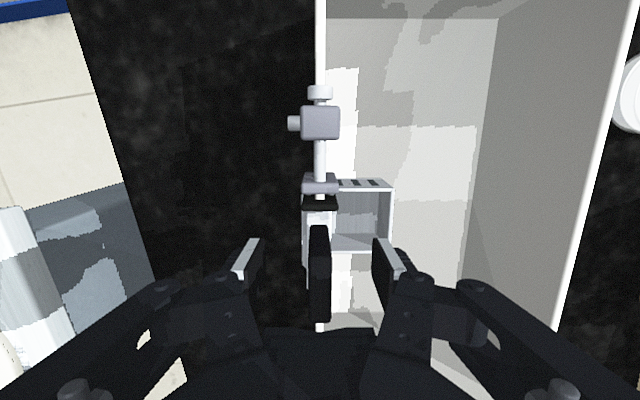

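The fingers are open and clear of the tab at (319,270), and the basket hangs against the pad. Retreating straight up.

```bash

python3 -m jog '[[90,0,0,-10,0],[90,0,0,-30,0],[90,0,0,-60,0],[90,0,0,-90,0],[90,0,0,-120,0]]'
python3 -m jog '[[90,0,0,0,0],[90,0,5,0,0],[90,0,20,0,0],[90,0,35,0,0],[90,0,35,0,0]]'
python3 -m jog '[[90,0,0,0,0],[90,0,0,0,0],[90,0,0,0,0],[90,0,0,0,0],[90,0,0,0,0]]'
python3 - <<'E'
from h import *
s=get_state();print(s['eef_pos'],s['force'],s['finger_gap'])
im,d=read_camera('wrist');T=toolT(s);cv2.imwrite('pics/w7.png',im[:,:,::-1]);np.savez('w7.npz',im=im,d=d,T=T)
im2,_=read_camera('scene');cv2.imwrite('pics/s7.png',cv2.resize(im2[100:260,200:400,::-1],None,fx=4,fy=3.75,interpolation=cv2.INTER_CUBIC)[:600])
v,u=np.mgrid[0:400,0:640];P=pix3('wrist',u,v,d,T)
# rim frame
yaw=-.141;R=np.array([[np.cos(yaw),-np.sin(yaw)],[np.sin(yaw),np.cos(yaw)]]);Q=P.copy();Q[...,:2]=(P[...,:2]-[.4565,.0808])@R
for nm,lo,hi in(('boxrim',.063,.08),('bridge',.112,.122),('tabtop',.15,.17),('hi',.122,.135)):
    k=(Q[...,2]>lo)&(Q[...,2]<hi)&(d>0)&(abs(Q[...,0]-.02)<.045)&(Q[...,1]>.0)&(Q[...,1]<.15)
    if nm=='boxrim':k&=(Q[...,0]>.005)&(Q[...,1]<.075)
    if nm=='bridge':k&=(Q[...,1]>.015)&(Q[...,1]<.07)
    if k.sum()>5:
        b=Q[k];A=np.c_[b[:,:2],np.ones(len(b))];print(nm,k.sum(),b.mean(0).round(4),np.median(b[:,2]),np.linalg.lstsq(A,b[:,2],rcond=None)[0][:2],cv2.minAreaRect(b[:,:2].astype(np.float32)))
E
```

```text
t: 20.92
eef_pos: [0.4631, 0.1322, 0.2459]
tool_rot: [-3.142, -0.0, -0.139]
force: [1.4, 0.8, -0.8]
finger_gap: 0.055
t: 21.33
eef_pos: [0.4575, 0.0956, 0.2426]
tool_rot: [3.14, 0.002, -0.141]
force: [0.1, 0.6, 0.4]
finger_gap: 0.055
t: 21.75
eef_pos: [0.4584, 0.0979, 0.2438]
tool_rot: [-3.142, 0.0, -0.138]
force: [0.6, 0.5, 0.7]
finger_gap: 0.0555
[0.45841482 0.09789691 0.2437608 ] [0.57670248 0.51588123 0.65897724] 0.05552076280482545
boxrim 343 [0.0394 0.0488 0.069 ] 0.06963910669346796 [-0.00202666  0.02540319] ((0.030916767194867134, 0.05052796006202698), (0.04467398673295975, 0.04779313504695892), 0.1116546094417572)
bridge 247 [-0.001   0.0465  0.1178] 0.11823400822148084 [-0.05543565  0.05227584] ((-0.0001568906009197235, 0.04227887839078903), (0.013356756418943405, 0.05435612052679062), 0.49701976776123047)
tabtop 484 [0.0002 0.0513 0.1603] 0.16045414722716284 [-0.01428325 -0.029043  ] ((0.00015877000987529755, 0.05075126141309738), (0.008877122774720192, 0.031516093760728836), 0.2726342976093292)
hi 1011 [1.000e-04 1.082e-01 1.271e-01] 0.12742813297349198 [ 4.36378916e-05 -2.88574995e-04] ((2.828240394592285e-05, 0.10063502192497253), (0.01840846799314022, 0.06934286653995514), 0.5066718459129333)
```

View pics/w7.png

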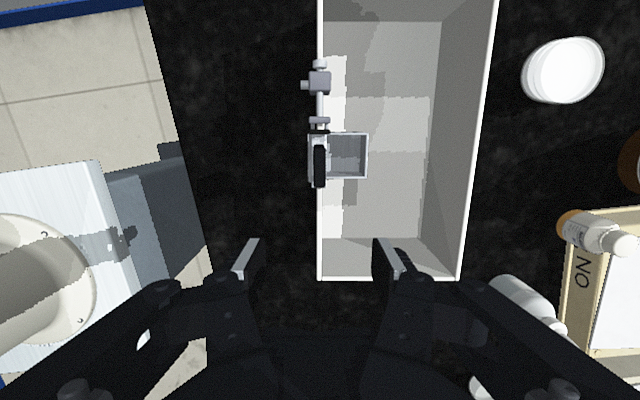

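View pics/s7.png

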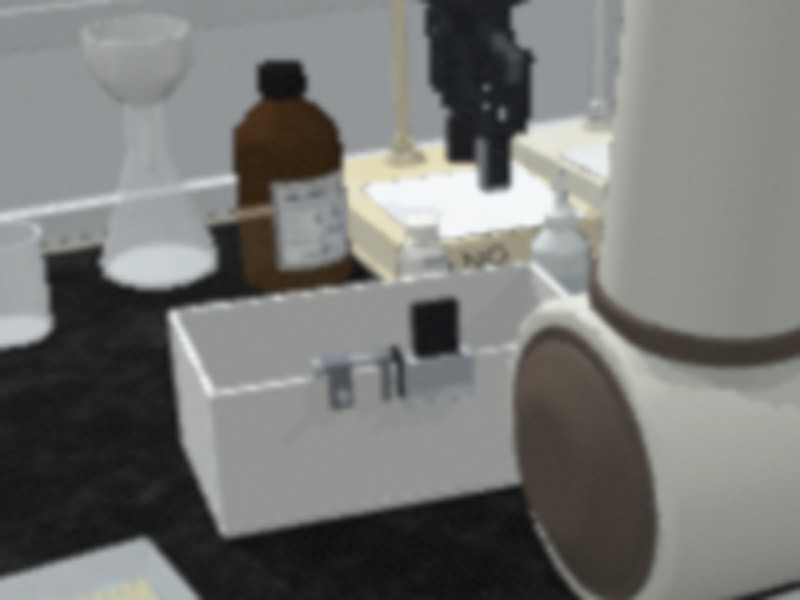

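The basket is home: tab top at 160.3 mm (160 expected), slot within 0.2 mm of the wall centre, and 67 mm right of the clip. Handing in.

```bash
python3 - <<'E'
from rig import *
print(job_done())
E
```

```text
the job is handed in; nothing more can be done
None
```

The steel basket is hanging on the trough's near rim against the clip's pad, and the job was handed in at about 22 s; no verdict is reported.

**What I did:**
- **Hooking on:** I gripped the basket by its black tab and hooked it on the near rim about 40 mm clear to the right of the pad. I then pressed it down with about 4.6 N.
- **Sliding to the pad:** I slid it about 41 mm left until the side force rose from about 2.5 N of sliding friction to about 6.9 N. By subtraction, that is roughly 4 N on the pad.
- **Letting go:** I eased the push off, opened the fingers and lifted clear.

**Last checks, from the wrist camera:**
- **Height:** the tab top measured 160.3 mm, against 160 mm expected when fully home.
- **Position:** the slot is within about 0.2 mm of the wall's centre line, and the basket sits about 67 mm right of the clip's middle (allowed 45 to 72).
- **Level and in line:** tilt is about 0.03 rad or less by the box-rim and tab-top fits. A noisy depth fit on the partly hidden bridge read 0.05, still under the 0.1 limit. The box lines up with the wall to within a few hundredths of a radian.
- **Contact:** the basket's edge is still at the pad face, and the gripper touches nothing.

**Disagreements and gaps:**
- The first top-camera estimate of the rim was about 2.4 mm off the wrist camera's. I used the wrist camera, and the basket fitted without resistance.
- The pad force could only be inferred, since the force readings carry about 1 N of noise.
- I did not measure the beaker, dropper or tip box again at the end, but the arm never went near them.

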